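Stand the fallen splash shield back up at the bath

ROBOT

A 6-joint arm with a two-finger parallel gripper is mounted at the origin on the work surface. World frame = base frame: x ahead of the robot, y to its left, z up, the work surface at z = 0. Lengths are in mm, angles in rad, forces in N, time in s.
With the tool pointing down it reaches from about 300 to 775 mm from the base axis. Payload 14.6 kg.
Tool frame: the origin (TCP) lies between the finger pads; the fingertips stand 22 mm ahead of it and the grasp point (between the pads) lies 3 mm ahead of it (manip.tcp_to_tips is the distance from the TCP to the fingertips, in mm); y points along the fingers, z is the direction in which the jaws open and shut, and the axes are right-handed (so a half turn about y gives the same grasp; the last joint's range is limited). The gripper opens to 94 mm and grips with 3 to 60 N. Pads are 16 mm wide; open, the fingers measure 119 mm over their backs; the gripper's body (75 mm by 177 mm) begins 78 mm behind the grasp point.
Start: joints at [-1.254, 0.3, 1.521, -0, 1.321, -0.067], TCP at [205.938, -509.979, 227.446] pointing down, gripper open.
Joint ranges: [-3.03, 3.03], [-0.79, 2.21], [0.23, 2.52], [-1.04, 4.18], [0, 3.07], [-2.55, 2.55]. Speed limits (rad/s): [2.22, 2.22, 2.57, 3.14, 3.14, 3.14].

INTERFACE

Orientations are given as [roll, pitch, yaw] about the fixed x, y, z axes, in that order (R = Rz(yaw) Ry(pitch) Rx(roll)).
In Python, from cell import manip gives the robot as it stands.
- The arm moves only by the shell command python3 -m jog 'ROWS' [OPENING] [FORCE]. ROWS is JSON, one flat list of numbers, 6 for each row, row after row: the shift along the tool's x, y, z in mm, then the turn, a rotation vector about the tool's x, y, z in degrees. A call has 1 to 10 rows; each row is the pose to reach, as a shift and turn from the pose commanded when the call began, along the tool's axes at that moment; what a row does not reach only later rows make up. A row lasts 1/12 s, in which the tool goes at most 41.7 mm and 7.16 degrees, less where a joint would pass 70% of its speed; a pose out of reach is approached as far as the arm can. A call with a gripper value outside its range is refused whole. OPENING is the finger opening in mm, from 0 to 94, set as the call begins (- or left out, the last holds). The fingers move at their own pace and stop on an object; FORCE is the grip in N (left out, the last holds). Time passes only in rows, so rows that repeat a pose let the fingers close. It gives the time, the measured TCP pose, the force and the opening at its end, in the units of the state.
- manip.read_state(): the state, without advancing time (a new reading comes with each control period).
- manip.camera(name): name is "side" or "top" or "wrist"; returns a dict with "img" (480x640x3 uint8, red, green, blue), "intrinsics" (3x3 intrinsics, pixels), "k1" (the pictures are not rectified: a ray, as slopes to the right and down, at radius r is drawn at 1 + k1 r^2 times it, then the intrinsics apply), "origin" and "orientation" of the camera in the world. Camera axes: x right, y down, z forward; pixel columns grow to the right and rows downward; lengths in mm; the calibration is good to about 2 mm. A picture is of the moment at which its call begins. There is no depth.
- manip.sign_off(): hands the job in, once; it reports no verdict.
Trained networks look in a picture, given as the dict that the camera call returned (one of the last four; its "shot" number tells which), for a name from the list of things; names that differ only in an ending like _2 or _b are one class to them, and where a whole thing is asked for, a point or a joint stands for the part that bears it (a point fixed in the world has none). Each returns a list of dicts, best first, with "score" (0 to 1); they miss things now and then, are a little off and sometimes report something else, mostly with a low value. They report only what shows in the picture. A call takes as long as a camera call. They do not tell look-alikes from the thing itself.
- manip.masks_of(thing, picture): "pixels" (480x640 bool, what is visible of it) and "xy" ([column, row] in pixels, amid what is visible of it).
- manip.tip_of(thing, picture): "xy" ([column, row] in pixels: a listed point, or the origin of a listed thing).
The state is a dict: "clock": time; "joints": joint angles; "qd": joint speeds; "effort": joint torques, N m; "eef_pos": TCP position; "eef_rot": TCP orientation; "wrist_force": force on the tool from outside, world axes, zero at the start; "moment": the same for the moment, N m; "finger_gap": finger opening in mm.
Only numpy, scipy, OpenCV 4.12 (cv2) and the standard library are available. Lean on these libraries where they do the work, as an engineer would, in place of code of your own. Each camera call takes 0.05 s, during which the arm holds its last target.

TASK

The splash shield in front of the tempering bath has been knocked onto its back. Without gripping or lifting it, stand it up on its foot again by pushing the upright foot over with the fingertips, then push the standing shield along the bench until the front edge of its foot is flush against the front of the bath. Leave the other things on the bench where they are.

Things in the scene. Friction and masses are not known exactly. Their poses are not given: they have to be found in the camera images.
- shield: Loose L-shaped splash shield, 0.6 kg: steel foot 90 (x) x 140 (y) x 8 mm (z), white screen 140 wide, 4 mm thick (x), up to 75 mm (z). Origin: middle of the heel, the outer corner edge of foot underside and screen back. x: along foot to its front edge; z: up the screen. Starts on its back: screen flat on bench, z level roughly towards the robot, foot upright (x up), underside facing the bath
- toe_left (a point): point on the shield's foot, on the underside's front edge, 65 mm to +y of the middle: (90, 65, 0) mm in the shield's frame
- toe_right (a point): the same, 65 mm to the other side: (90, -65, 0) mm in the shield's frame
- screen_top (a point): middle of the screen's free edge: (2, 0, 75) mm in the shield's frame. At the start it lies nearest the robot. Standing, the screen is on the robot's side and the foot points to the bath; pushed low on the screen's back the shield slides, pushed high or hard against the bath it tips forward
- foot_mid (a point): middle of the foot's upper face: (45, 0, 8) mm in the shield's frame; at the start this face is upright and looks towards the robot. The mass centre is about (39, 0, 9) mm. Pushing the foot's upper half level towards the bath (shield's -z) tips it about the heel, hardly sliding; beyond about 0.25 rad it falls onto its foot by itself
- bath: fixed bath, clear tank with black deck, 210 (x) x 460 (y) x 110 mm high; two glass vessels reach 45 mm, four knobs 26 mm above the deck. Origin: on the bench under the middle of the front face, which is plain, upright and looks along the bath's own -x, roughly to the robot. The foot's front edge comes to lie along this face, anywhere within its width
- beaker: small glass beaker, 68 mm across, 85 mm high, empty; origin under its centre. Bystander.
- amber_bottle: amber bottle with white cap, 60 mm across, 120 mm high; origin under its centre. Bystander.
- white_jar: white plastic jar, 64 mm across, 70 mm high; origin under its centre. Bystander.
- sinker: dark steel ring weight, 60 mm outside, 34 mm hole, 20 mm high; origin under its centre. Bystander.
- stopper: black rubber stopper, 38 mm across, 35 mm high; origin under its centre. Bystander.
- spatula: lab spatula about 180 mm long, lying on the bench, handle to its -x; origin under its middle. Bystander.
There are look-alikes about, which are no part of the job. Several things have the shape of the shield; the one meant has the colours described above.

How it is judged (in metres and radians):
On the way:
1. the shield stands upright on its foot, not yet at the bath (angle between shield's own z axis and vertical below 0.1 rad and not (x of each of toe_left, toe_right in the frame of bath above -0.01 m)), for 0.2 s.
At the end, for the whole second after the job is handed in: The shield stands upright (within 0.1 rad) on the bench, at rest, both front corners of its foot within 10 mm of the bath's front face and within the bath's width (230 mm either side of its middle) (angle between shield's own z axis and vertical below 0.1 rad and height (world z) of shield below 0.006 m and x of each of toe_left, toe_right in the frame of bath above -0.01 m and y of toe_left in the frame of bath between -0.23 and 0.23 m and y of toe_right in the frame of bath between -0.23 and 0.23 m and linear speed of shield below 0.02 m/s); the robot touches nothing.
It fails at once if the shield is lifted: its heel is more than 30 mm above the bench (height (world z) of shield above 0.03 m).
It fails at once if a bystander is moved by more than 30 mm or knocked over (distance of any of beaker, amber_bottle, white_jar, sinker, stopper, spatula from where it was at the start of the episode above 0.03 m or angle between any of beaker, amber_bottle, white_jar, sinker, stopper's own z axis and vertical above 0.6 rad).
It also fails if it takes over 61 s, if anything falls off the work surface, if the arm or the gripper's body presses on something with over 40 N, if the wrist force passes 120 N, or if a joint passes its speed limit or range.

## Working session

There is one attempt and no reset: what is moved stays moved. The work goes in short steps, Python scripts to look and compute and a shell command to move; the robot and the scene stay as the last step left them, time stands still between calls to the robot, and variables do not carry over. Pictures are saved under pics/ and viewed, and the job is handed in when it is done.

```bash
ls; mkdir -p pics
cat > h.py <<'E'
import numpy as np, cv2
from cell import manip
from scipy.spatial.transform import Rotation as R
def Rm(o):
    o=np.array(o,float)
    return o if o.shape==(3,3) else R.from_euler('xyz',o).as_matrix()
def ray(p,uv):
    K=np.array(p['intrinsics'],float);x=(uv[0]-K[0,2])/K[0,0];y=(uv[1]-K[1,2])/K[1,1]
    d=np.array([x,y]);s=d.copy()
    for _ in range(30): s=d/(1+p['k1']*(s@s))
    v=Rm(p['orientation'])@np.array([s[0],s[1],1]);return np.array(p['origin'],float),v
def atz(p,uv,z=0):
    o,v=ray(p,uv);return o+v*(z-o[2])/v[2]
def proj(p,X):
    K=np.array(p['intrinsics'],float);c=Rm(p['orientation']).T@(np.array(X,float)-np.array(p['origin'],float))
    s=c[:2]/c[2];s=s*(1+p['k1']*(s@s));return np.array([K[0,0]*s[0]+K[0,2],K[1,1]*s[1]+K[1,2]])
def save(p,n): cv2.imwrite('pics/'+n+'.png',p['img'][:,:,::-1])
E
python3 - <<'E'
from h import *
print(manip.read_state())
for c in ('side','top','wrist'):
    p=manip.camera(c);save(p,c+'0');print(c,p['origin'],p['orientation'],p['k1'],p['intrinsics'])
    for n in ('shield','toe_left','toe_right','screen_top','foot_mid','bath'):
        print(n,[(np.round(d['xy']),round(d['score'],2)) for d in manip.tip_of(n,p)][:5])
E
```

```text
pics
{'clock': 0.0, 'joints': array([-1.25360219e+00,  3.00436355e-01,  1.52155096e+00, -2.40465574e-06,
        1.32068497e+00, -6.66056463e-02]), 'qd': array([ 9.05312315e-04, -1.40123340e-04, -2.54308858e-05, -4.26204944e-04,
        1.42637292e-03, -2.82469115e-04]), 'effort': array([-5.46589145e-04, -5.31802046e+01, -3.52736986e+01,  7.07854866e-02,
        2.43411813e-02, -9.38010339e-05]), 'eef_pos': array([ 205.86997619, -509.77755791,  226.91811128]), 'eef_rot': array([-1.57187372e+00,  6.95324582e-05, -2.75779231e+00]), 'wrist_force': array([-0.74600926,  0.62920814, -0.00671101]), 'moment': array([-0.01898854, -0.00406519,  0.02840204]), 'finger_gap': 93.80705263127686}
side [112.1464122  754.7446651  610.88378864] [-2.13048507  0.0035798  -2.62031662] 0.031905748822489775 [[546.40210251   0.         330.111039  ]
 [  0.         546.40210251 234.99045008]
 [  0.           0.           1.        ]]
shield [(array([336., 248.]), 0.97), (array([462., 260.]), 0.84), (array([406., 386.]), 0.66)]
toe_left [(array([325., 226.]), 0.91), (array([398., 309.]), 0.85), (array([457., 2
[... 769 characters left out ...]
array([429., 314.]), 0.67)]
toe_right [(array([372., 347.]), 0.89), (array([189., 371.]), 0.8), (array([307., 315.]), 0.72), (array([396., 213.]), 0.63)]
screen_top [(array([356., 258.]), 0.8), (array([370., 295.]), 0.76), (array([202., 319.]), 0.76)]
foot_mid [(array([217., 346.]), 0.84), (array([361., 222.]), 0.78), (array([393., 326.]), 0.67)]
bath [(array([374., 150.]), 0.68)]
wrist [ 267.55149011 -484.52380776  384.67231953] [ 2.90654353e+00 -1.96038641e-04 -1.18756943e+00] -0.03263017566284509 [[422.22845647   0.         318.90994128]
 [  0.         422.22845647 237.21320102]
 [  0.           0.           1.        ]]
shield []
toe_left []
toe_right []
screen_top []
foot_mid []
bath []
```

```bash
sleep 1; ls pics
```

```text
side0.png
top0.png
wrist0.png
```

View pics/side0.png

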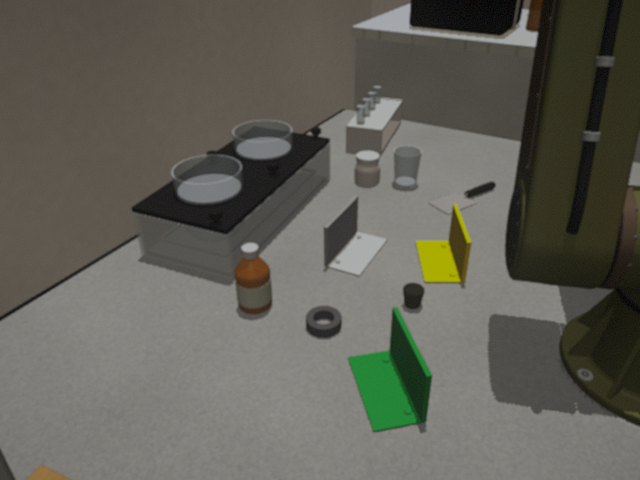

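View pics/top0.png

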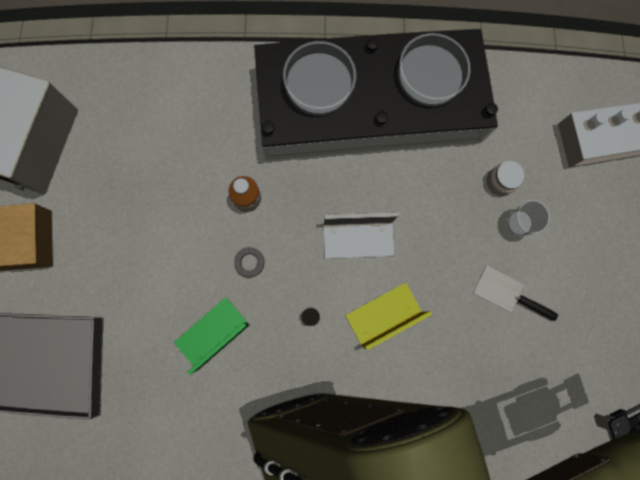

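The target, the white-screened shield, is the one at top (358,235) and side (355,240). The yellow and green ones are look-alikes. The path to the bath looks free.

Run:
```python
from h import *
p=manip.camera('top');s=manip.camera('side')
cv2.imwrite('pics/tz.png',cv2.resize(p['img'][120:280,240:500,::-1],None,fx=3,fy=3,interpolation=cv2.INTER_CUBIC)[:600,:800])
cv2.imwrite('pics/sz.png',cv2.resize(s['img'][120:300,130:400,::-1],None,fx=2.9,fy=2.9,interpolation=cv2.INTER_CUBIC)[:600,:800])
for n,z in (('shield',0),('screen_top',2),('foot_mid',45),('toe_left',90),('toe_right',90),('bath',0),('beaker',0),('amber_bottle',0),('white_jar',0),('sinker',0),('stopper',0),('spatula',0)):
  for q,c in ((p,'top'),(s,'side')):
    print(n,c,[(np.round(d['xy'],1).tolist(),round(d['score'],2),np.round(atz(q,d['xy'],z)[:2]).tolist()) for d in manip.tip_of(n,q)][:4])
for n in ('shield','bath'):
  for d in manip.masks_of(n,p):
    c,_=cv2.findContours(d['pixels'].astype(np.uint8),cv2.RETR_EXTERNAL,cv2.CHAIN_APPROX_NONE)
    c=max(c,key=cv2.contourArea);print(n,d['score'],cv2.approxPolyDP(c,3,True)[:,0].tolist())
```

```text
shield top [([391.1, 331.1], 0.96, [336.0, -125.0]), ([358.3, 222.8], 0.89, [554.0, -57.0]), ([225.8, 349.1], 0.71, [293.0, 205.0])]
shield side [([337.7, 246.4], 0.95, [564.0, -59.0]), ([405.2, 385.1], 0.73, [299.0, 214.0]), ([458.4, 259.0], 0.56, [336.0, -137.0])]
screen_top top [([373.9, 297.4], 0.76, [403.0, -89.0]), ([248.7, 263.5], 0.75, [466.0, 164.0]), ([358.2, 255.8], 0.72, [486.0, -57.0]), ([201.1, 317.3], 0.72, [355.0, 257.0])]
screen_top side [([421.1, 259.8], 0.93, [398.0, -95.0]), ([358.8, 391.8], 0.79, [351.0, 261.0]), ([373.5, 259.0], 0.57, [480.0, -52.0]), ([325.5, 224.4], 0.27, [628.0, -119.0])]
foot_mid top [([359.8, 222.4], 0.8, [547.0, -56.0]), ([215.6, 347.1], 0.66, [299.0, 219.0]), ([395.0, 329.3], 0.64, [340.0, -126.0])]
foot_mid side [([452.1, 242.1], 0.8, [349.0, -120.0]), ([342.2, 226.3], 0.77, [559.0, -68.0]), ([405.1, 361.7], 0.56, [302.0, 214.0]), ([324.1, 226.4], 0.49, [590.0, -50.0])]
toe_left top [([245.9, 328.4], 0.88, [337.0, 157.0]), ([430.1, 314.1], 0.71, [370.0, -186.0]), ([327.7, 215.9], 0.66, [552.0, 9.0])]
toe_left side [([325.8, 226.4], 0.84,
[... 841 characters left out ...]
side [([365.5, 179.7], 0.89, [652.0, -360.0])]
sinker top [([324.9, 215.7], 0.57, [567.0, 12.0]), ([252.0, 262.8], 0.56, [468.0, 157.0])]
sinker side [([325.4, 324.3], 0.67, [467.0, 158.0])]
stopper top [([308.5, 317.7], 0.69, [360.0, 41.0])]
stopper side [([414.1, 304.0], 0.69, [359.0, 35.0])]
spatula top [([517.4, 298.6], 0.61, [403.0, -388.0])]
spatula side []
shield 0.85 [[406, 283], [346, 314], [364, 348], [369, 349], [431, 315], [419, 308]]
shield 0.85 [[227, 298], [174, 342], [192, 364], [188, 373], [202, 367], [248, 326]]
shield 0.67 [[398, 213], [326, 215], [324, 257], [392, 256], [392, 222]]
bath 0.75 [[481, 29], [254, 45], [265, 159], [482, 142], [497, 126], [498, 108], [491, 93]]
```

View pics/tz.png

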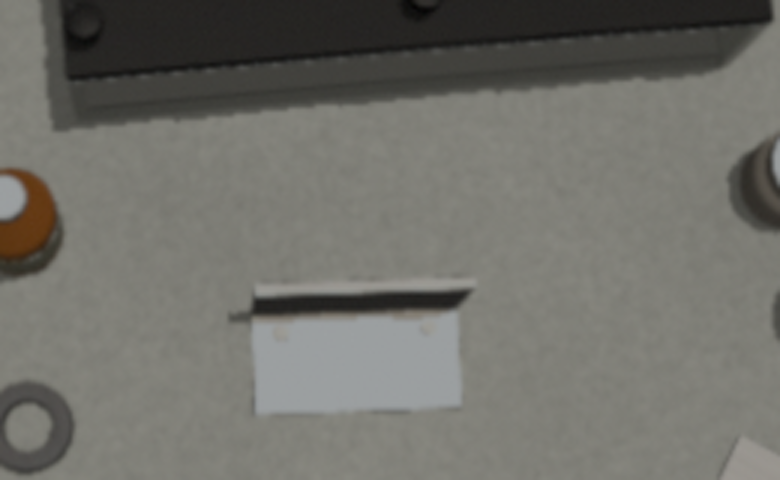

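View pics/sz.png

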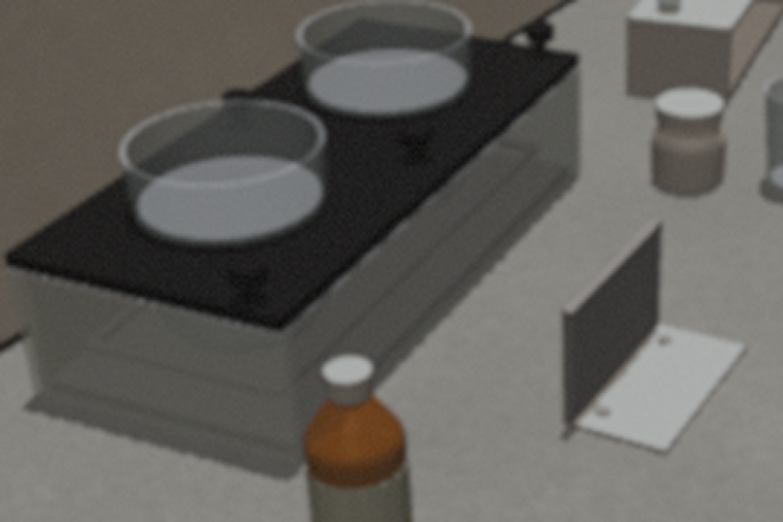

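Run:
```python
from h import *
p=manip.camera('top')
def pair(a,b,z):
    A=atz(p,a,z);B=atz(p,b,z);d=A-B;print(np.round(A,1),np.round(B,1),'len',np.round(np.hypot(*d[:2]),1),'yaw of y-axis off +y',np.round(np.degrees(np.arctan2(-d[0],d[1])),2))
pair((262.7,145.7),(498.3,126.7),110)   # deck front edge
pair((267,159.5),(482,142.5),0)
pair((325.7,257.7),(393.7,255),4)
pair((324.3,215.7),(398.3,213.3),90)
print(np.round(Rm(manip.read_state()['eef_rot']),3))
```

```text
[680.4 134.8 110. ] [ 732.  -320.3  110. ] len 458.0 yaw of y-axis off +y 6.47
[682.4 133.4   0. ] [ 731.9 -319.3    0. ] len 455.3 yaw of y-axis off +y 6.24
[480.6   8.9   4. ] [ 488.7 -128.7    4. ] len 137.9 yaw of y-axis off +y 3.38
[551.8  15.7  90. ] [ 559.5 -124.9   90. ] len 140.8 yaw of y-axis off +y 3.14
[[-0.927 -0.     0.374]
 [-0.374  0.    -0.927]
 [ 0.    -1.    -0.   ]]
```

```bash
cat >> h.py <<'E'
def togo(pos,tx_deg):
    "tool shift+turn to a pose pointing down with tool x at world angle tx_deg"
    s=manip.read_state();M=Rm(s['eef_rot']);a=np.radians(tx_deg)
    x=np.array([np.cos(a),np.sin(a),0]);y=np.array([0,0,-1.]);T=np.stack([x,y,np.cross(x,y)],1)
    d=M.T@(np.array(pos,float)-s['eef_pos']);r=np.degrees(R.from_matrix(M.T@T).as_rotvec())
    print('shift',np.round(d,1),'turn',np.round(r,2),'t',s['clock'],'at',np.round(s['eef_pos'],1))
E
python3 -c "
from h import *
togo((510.7,-57.1,150),183.2)"
```

```text
shift [-452.2   77.4 -305.8] turn [ 0.   18.79  0.  ] t 2.5 at [ 205.9 -510.   227.4]
```

```bash
python3 -m jog '[-30,4,-20,0,2,0, -60,8,-40,0,4,0, -90,12,-60,0,6,0, -120,16,-80,0,8,0, -150,20,-100,0,10,0, -180,24,-120,0,12,0, -210,28,-140,0,14,0, -240,32,-160,0,16,0, -270,36,-180,0,18,0, -300,40,-200,0,18.8,0]' 70
python3 -c "
from h import *
togo((510.7,-57.1,150),183.2);print(manip.read_state())"
```

```text
clock: 3.33
eef_pos: [409.9, -210.6, 187.5]
eef_rot: [-1.57, 0.0, -3.088]
wrist_force: [0.1, -1.1, -0.4]
finger_gap: 69.8
shift [-108.8   37.5 -147.9] turn [-0.02 -0.13 -0.03] t 3.3333 at [ 409.9 -210.6  187.5]
{'clock': 3.3333, 'joints': array([-5.54045356e-01,  1.40579121e-01,  1.81301253e+00,  2.00786604e-06,
        1.18746874e+00,  9.63254249e-01]), 'qd': array([ 9.44572010e-01,  1.44062893e-01, -4.69277753e-02, -4.97550842e-04,
       -1.01430248e-01,  1.07351361e+00]), 'effort': array([ -7.31347293, -44.30400968, -31.87233925,   0.06481528,
         0.27014511,  -1.87136449]), 'eef_pos': array([ 409.93595548, -210.58230163,  187.49254921]), 'eef_rot': array([-1.57049401e+00,  4.38078936e-04, -3.08809662e+00]), 'wrist_force': array([ 0.14405939, -1.10127895, -0.44578723]), 'moment': array([0.01274696, 0.02160445, 0.00111246]), 'finger_gap': 69.81233004576102}
```

```bash
python3 -m jog '[-25,8,-35,0,0,0, -50,16,-70,0,0,0, -75,24,-105,0,0,0, -100,32,-135,0,0,0, -100,34,-140,0,0,0, -100,34,-140,0,0,0]'
python3 -c "
from h import *
togo((510.7,-57.1,102),183.2)
for c in ('side','top'): save(manip.camera(c),c+'1')"
```

```text
clock: 3.83
eef_pos: [501.5, -64.8, 152.5]
eef_rot: [-1.571, -0.002, -3.082]
wrist_force: [-0.2, -0.3, -0.5]
finger_gap: 69.9
shift [-9.7 50.5 -7.1] turn [0.03 0.19 0.09] t 3.8333 at [501.5 -64.8 152.5]
```

View pics/side1.png

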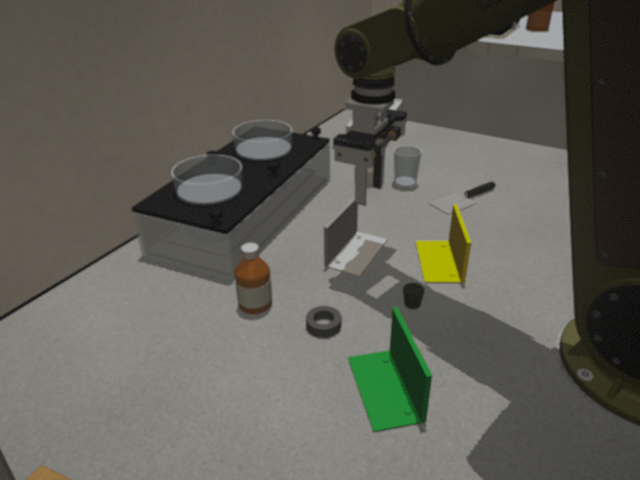

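The hand is on the robot's side of the upright foot, with the fingers spread along it (side, about (360,200)). I'll go down to tip height next.

```bash
python3 -m jog '[-3,15,-3,0,0,0, -6,30,-6,0,0.2,0, -9,42,-7,0,0.2,0, -9,47,-7,0,0.2,0, -9,49,-7,0,0.2,0, -9,49,-7,0,0.2,0]'
python3 -c "
from h import *
togo((510.7,-57.1,102),183.2)
for c in ('side','top'): 
  p=manip.camera(c);save(p,c+'2')
  cv2.imwrite('pics/z2%s.png'%c,cv2.resize(p['img'][150:300,260:460,::-1],None,fx=3.5,fy=3.5))"
```

```text
clock: 4.43
eef_pos: [509.7, -60.0, 104.5]
eef_rot: [-1.571, -0.0, -3.09]
wrist_force: [-0.0, -0.4, -0.3]
finger_gap: 70.1
shift [-1.2  2.5 -2.9] turn [ 0.   -0.25  0.02] t 4.4333 at [509.7 -60.  104.5]
```

View pics/z2side.png

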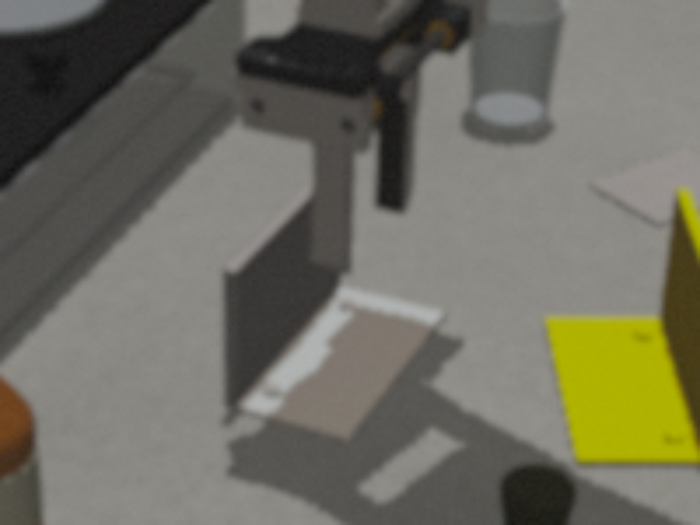

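View pics/z2top.png

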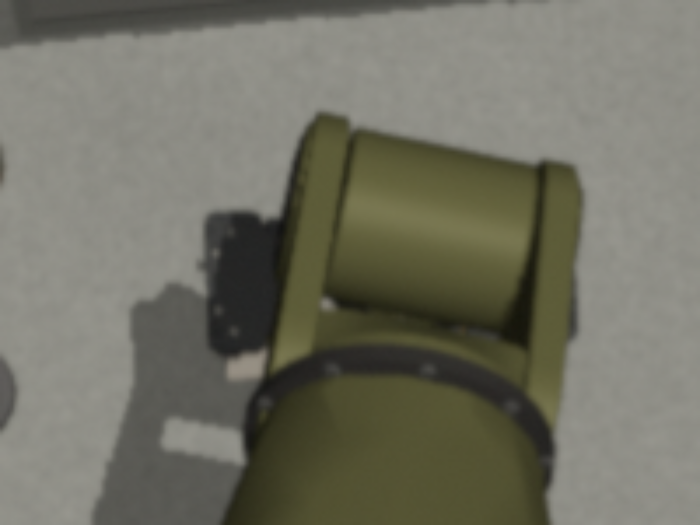

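Fingertips are at about z 82 mm behind the foot, clear of it (zoomed side view at (335,265)). Next is a gentle push with the tips at about 81 mm.

```bash
python3 -m jog '[-5,1.5,-2,0,0,0, -12,2,-3,0,-0.2,0, -18,2,-3,0,-0.2,0, -24,2,-3,0,-0.2,0, -28,2,-3,0,-0.2,0, -31,2,-3,0,-0.2,0, -34,2,-3,0,-0.2,0, -37,2,-3,0,-0.2,0, -40,2,-3,0,-0.2,0, -43,2,-3,0,-0.2,0]'
python3 -c "
from h import *
togo((560,-54,102),183.2)
for c in ('side',): 
  p=manip.camera(c);save(p,c+'3')
  cv2.imwrite('pics/z3%s.png'%c,cv2.resize(p['img'][150:300,260:460,::-1],None,fx=3.5,fy=3.5))"
```

```text
clock: 5.37
eef_pos: [552.9, -54.1, 102.4]
eef_rot: [-1.571, -0.0, -3.086]
wrist_force: [-0.1, 1.0, -0.3]
finger_gap: 70.0
shift [-7.1  0.4  0.3] turn [ 0.   -0.01  0.  ] t 5.3667 at [552.9 -54.1 102.4]
```

View pics/z3side.png

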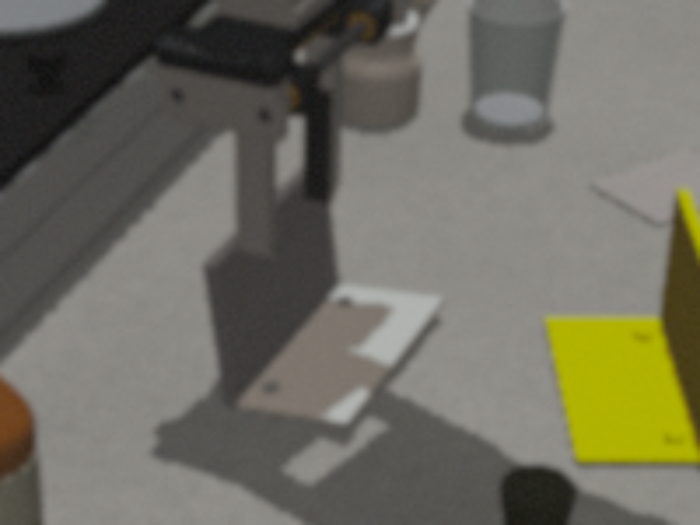

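The foot is tipping and the screen's near edge is starting to lift. I'll keep pushing.

```bash
python3 -m jog '[-3,0,0,0,0,0, -6,0,0,0,0,0, -9,0,0,0,0,0, -12,0,0,0,0,0, -15,0,0,0,0,0, -17,0,0,0,0,0, -19,0,0,0,0,0, -21,0,0,0,0,0, -21,0,0,0,0,0]'
python3 -c "
from h import *
togo((560,-54,102),183.2)
for c in ('side',): 
  p=manip.camera(c);save(p,c+'4')
  cv2.imwrite('pics/z4%s.png'%c,cv2.resize(p['img'][150:300,260:460,::-1],None,fx=3.5,fy=3.5))"
```

```text
clock: 6.17
eef_pos: [573.9, -52.9, 102.4]
eef_rot: [-1.571, 0.0, -3.086]
wrist_force: [0.5, -0.4, -0.7]
finger_gap: 70.1
shift [14.   0.4  0.3] turn [-0.   -0.01 -0.01] t 6.1667 at [573.9 -52.9 102.4]
```

View pics/z4side.png

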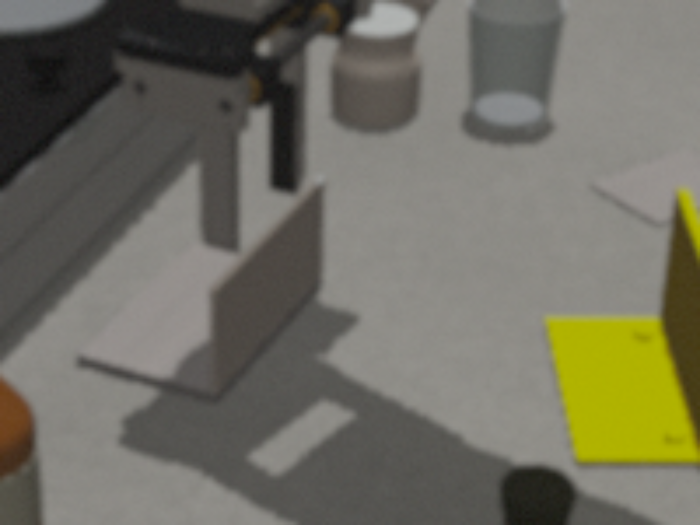

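The shield stands on its foot with the screen toward the robot. I'll rise, back off over the screen, and look again.

```bash
python3 -m jog '[0,-15,0,0,0,0, 0,-28,0,0,0,0, 20,-30,0,0,0,0, 45,-30,0,0,0,0, 70,-30,0,0,0,0, 95,-30,0,0,0,0, 120,-30,0,0,0,0, 145,-30,0,0,0,0, 165,-30,0,0,0,0, 165,-30,0,0,0,0]'
python3 - <<'E'
from h import *
s=manip.read_state();print(s['eef_pos'])
for c in ('side','top'):
  p=manip.camera(c);save(p,c+'5')
  cv2.imwrite('pics/z5%s.png'%c,cv2.resize(p['img'][120:290,240:500,::-1],None,fx=3,fy=3,interpolation=cv2.INTER_CUBIC))
  for n,z in (('shield',0),('screen_top',75),('foot_mid',8),('toe_left',0),('toe_right',0)):
    print(n,c,[(np.round(d['xy'],1).tolist(),round(d['score'],2),np.round(atz(p,d['xy'],z)[:2]).tolist()) for d in manip.tip_of(n,p)][:4])
E
```

```text
clock: 7.05
eef_pos: [406.2, -62.1, 132.4]
eef_rot: [-1.571, -0.001, -3.086]
wrist_force: [-0.5, -0.1, 0.1]
finger_gap: 69.8
[406.23099577 -62.07199149 132.40598031]
shield side [([334.7, 248.3], 0.8, [566.0, -50.0]), ([406.2, 388.7], 0.68, [295.0, 220.0])]
screen_top side [([335.8, 215.5], 0.7, [566.0, -54.0]), ([359.5, 390.1], 0.7, [323.0, 317.0]), ([421.6, 258.6], 0.64, [364.0, 3.0])]
foot_mid side [([406.7, 363.1], 0.81, [311.0, 180.0]), ([456.4, 240.3], 0.73, [359.0, -188.0]), ([364.2, 183.0], 0.65, [640.0, -328.0]), ([316.5, 237.2], 0.6, [613.0, -57.0])]
toe_left side [([284.9, 252.6], 0.85, [645.0, 13.0]), ([456.7, 204.9], 0.84, [411.0, -346.0]), ([395.2, 308.9], 0.61, [382.0, 64.0])]
toe_right side [([469.2, 235.9], 0.85, [345.0, -230.0]), ([312.9, 224.8], 0.73, [653.0, -107.0]), ([429.9, 373.4], 0.57, [276.0, 175.0])]
shield top [([226.0, 348.0], 0.97, [295.0, 205.0]), ([355.9, 218.4], 0.84, [563.0, -52.0]), ([396.7, 329.3], 0.64, [339.0, -136.0]), ([518.0, 220.2], 0.44, [567.0, -393.0])]
screen_top top [([201.9, 320.1], 0.93, [350.0, 243.0]), ([360.8, 207.9], 0.71, [571.0, -55.0]), ([373.1, 297.8], 0.67, [399.0, -80.0])]
foot_mid top [([392.7, 326.5], 0.68, [345.0, -127.0]), ([355.5, 195.2], 0.56, [609.0, -50.0]), ([218.1, 346.7], 0.56, [298.0, 220.0])]
toe_left top [([324.3, 176.1], 0.9, [650.0, 14.0]), ([242.8, 326.8], 0.7, [339.0, 172.0]), ([429.8, 315.2], 0.55, [368.0, -204.0]), ([359.1, 211.9], 0.29, [576.0, -58.0])]
toe_right top [([387.4, 173.0], 0.91, [659.0, -116.0]), ([192.6, 372.5], 0.7, [244.0, 271.0])]
```

View pics/z5top.png

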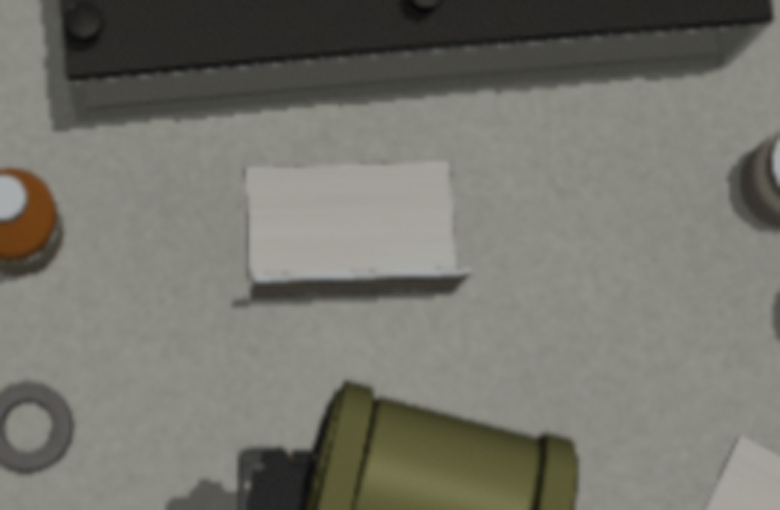

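View pics/z5side.png

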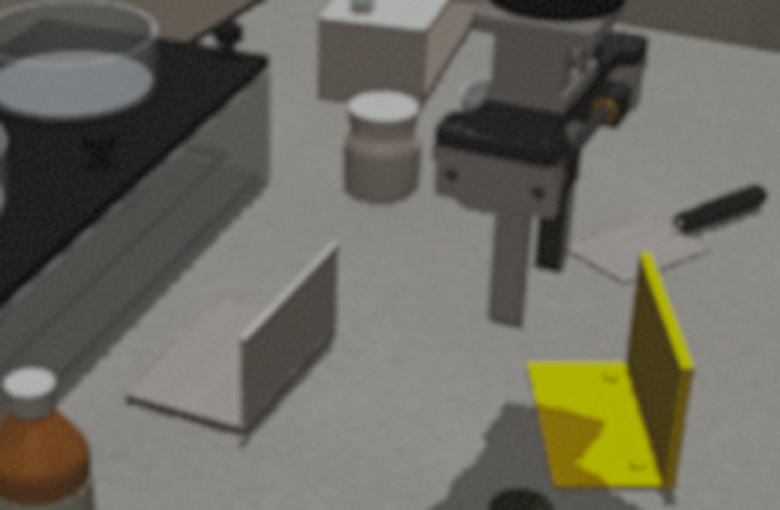

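Run:
```python
from h import *
p=manip.camera('top')
A=atz(p,(322,176.3),8);B=atz(p,(389.7,174),8);d=A-B
print(A,B,np.degrees(np.arctan2(-d[0],d[1])))
togo((514,-57.5,60),186.4)
```

```text
[647.13692985  19.20509254   8.        ] [ 655.35420491 -119.94317522    8.        ] 3.3796253812486254
shift [-105.2   72.4    1.3] turn [ 0.   -3.2   0.01] t 7.7 at [408.9 -62.1 132.4]
```

```bash
python3 -m jog '[-25,0,0,0,-1,1, -50,0,0,0,-2,2, -75,0,1,0,-3.2,3, -95,0,1,0,-3.2,4, -105,20,1,0,-3.2,4, -105,40,1,0,-3.2,4, -105,60,1,0,-3.2,4, -105,72,1,0,-3.2,4, -105,72,1,0,-3.2,4, -105,72,1,0,-3.2,4]' 86
python3 - <<'E'
from h import *
togo((514,-57.5,34),186.4)
for c in ('side',):
  p=manip.camera(c);save(p,c+'6')
  cv2.imwrite('pics/z6%s.png'%c,cv2.resize(p['img'][120:290,240:500,::-1],None,fx=3,fy=3,interpolation=cv2.INTER_CUBIC))
E
```

```text
clock: 8.53
eef_pos: [513.7, -57.3, 60.4]
eef_rot: [-1.569, 0.069, -3.03]
wrist_force: [0.2, 0.8, 0.9]
finger_gap: 86.0
shift [ 1.5 26.3  0.2] turn [-0.09 -0.01 -3.95] t 8.5333 at [513.7 -57.3  60.4]
```

View pics/z6side.png

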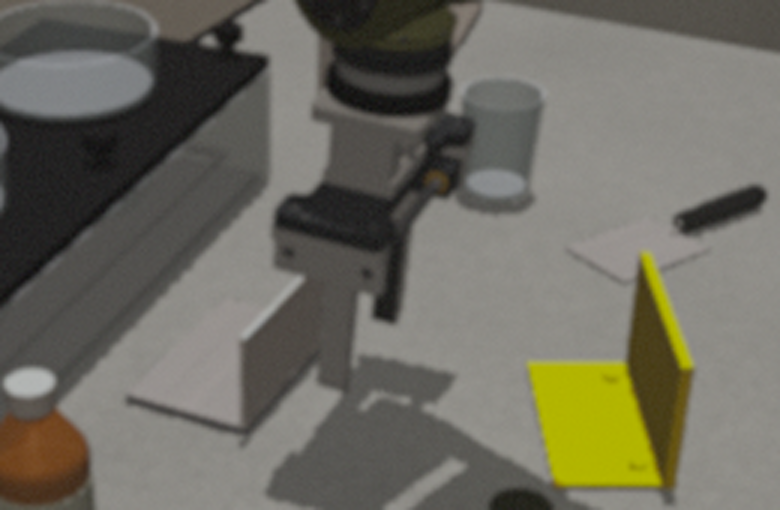

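```bash
python3 -m jog '[1,13,0,0,0,0, 1.5,24,0,0,0,0, 1.5,26,0,0,0,0, -14,27,0,0,0,0, -26,28,0,0,0,0, -34,28.5,0,0,0,0, -38,29,0,0,0,0, -42,29.2,0,0,0,0, -46,29.5,0,0,0,0, -50,29.7,0,0,0,0]'
python3 - <<'E'
from h import *
s=manip.read_state();print(s['wrist_force'],s['moment'])
togo((600,-48,34),186.4)
for c in ('side',):
  p=manip.camera(c);save(p,c+'7')
  cv2.imwrite('pics/z7%s.png'%c,cv2.resize(p['img'][120:290,240:500,::-1],None,fx=3,fy=3,interpolation=cv2.INTER_CUBIC))
E
```

```text
clock: 9.42
eef_pos: [565.3, -51.5, 34.3]
eef_rot: [-1.569, 0.069, -3.03]
wrist_force: [-3.2, 0.1, -0.2]
finger_gap: 86.0
[-3.18028086  0.12718874 -0.2208776 ] [-0.07398423  0.60083444 -0.03920594]
shift [-34.8   2.7   0.4] turn [-0.1  -0.01 -3.96] t 9.4167 at [565.3 -51.5  34.3]
```

View pics/z7side.png

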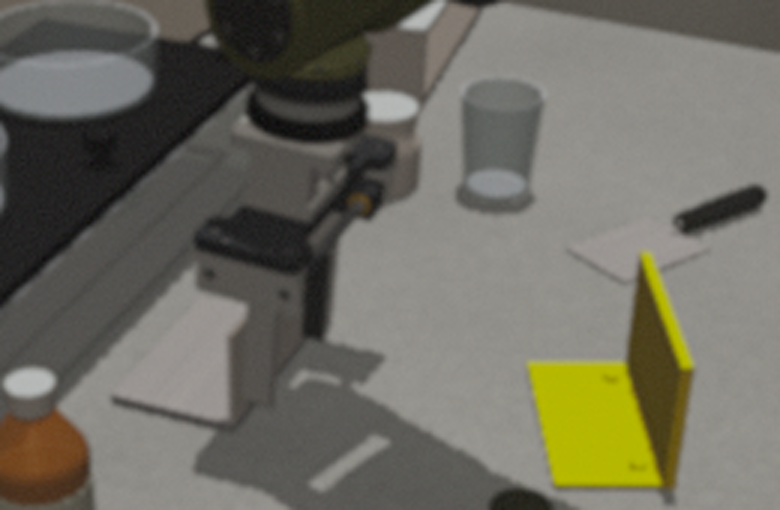

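Both fingertips are on the low screen back and the shield is sliding at about 3 N. I'll continue.

```bash
python3 -m jog '[-4,0.3,0,0,0,0, -8,0.6,0,0,0,0, -12,0.9,0,0,0,0, -16,1.2,0,0,0,0, -20,1.4,0,0,0,0, -24,1.7,0,0,0,0, -27,1.9,0,0,0,0, -30,2.1,0,0,0,0, -32,2.2,0,0,0,0, -34,2.4,0,0,0,0]'
python3 - <<'E'
from h import *
for c in ('side','top'):
  p=manip.camera(c);save(p,c+'8')
  cv2.imwrite('pics/z8%s.png'%c,cv2.resize(p['img'][120:290,240:500,::-1],None,fx=3,fy=3,interpolation=cv2.INTER_CUBIC))
  for n,z in (('toe_left',0),('toe_right',0)):
    print(n,c,[(np.round(d['xy'],1).tolist(),round(d['score'],2),np.round(atz(p,d['xy'],z)[:2]).tolist()) for d in manip.tip_of(n,p)][:4])
E
```

```text
clock: 10.3
eef_pos: [599.4, -47.7, 34.2]
eef_rot: [-1.569, 0.07, -3.03]
wrist_force: [-3.5, -0.7, 1.1]
finger_gap: 86.3
toe_left side [([396.1, 310.8], 0.93, [378.0, 67.0]), ([261.3, 250.1], 0.75, [692.0, 29.0]), ([458.9, 204.5], 0.63, [407.0, -351.0])]
toe_right side [([293.5, 219.6], 0.77, [702.0, -105.0]), ([431.9, 373.3], 0.7, [273.0, 173.0]), ([473.2, 236.2], 0.62, [337.0, -233.0]), ([313.7, 240.0], 0.2, [619.0, -56.0])]
toe_left top [([242.6, 330.4], 0.97, [331.0, 172.0]), ([319.6, 157.7], 0.76, [688.0, 25.0]), ([432.7, 317.3], 0.44, [364.0, -210.0])]
toe_right top [([379.9, 149.6], 0.6, [709.0, -101.0])]
```

View pics/z8top.png

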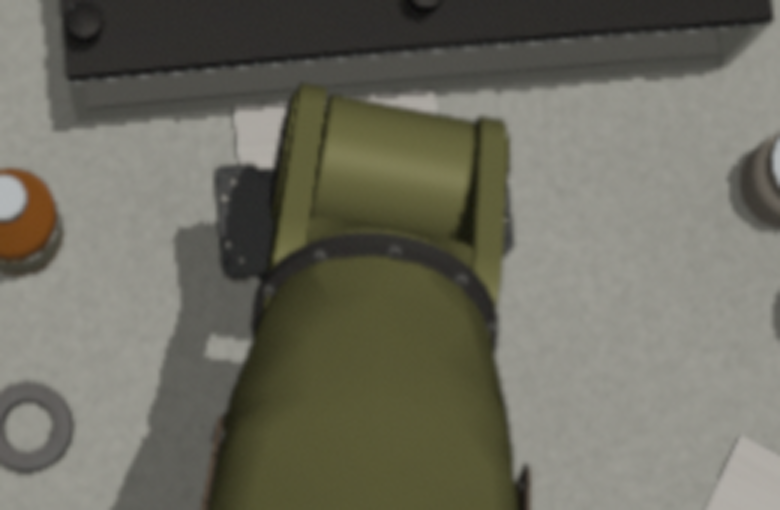

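View pics/z8side.png

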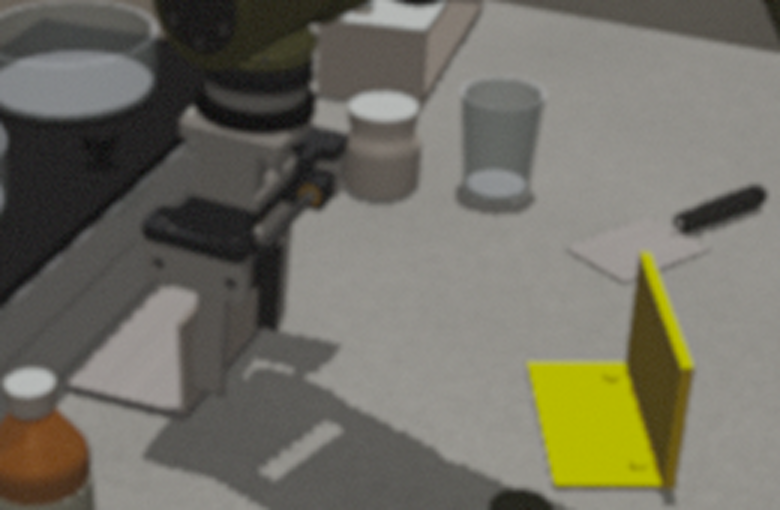

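The shield is within about 5 mm of the bath. Next come small steps, watching the force.

```bash
python3 -m jog '[-1,0.1,0,0,0,0, -2,0.15,0,0,0,0, -3,0.2,0,0,0,0, -3,0.2,0,0,0,0]'
```

```text
clock: 10.93
eef_pos: [600.9, -47.7, 34.2]
eef_rot: [-1.569, 0.066, -3.03]
wrist_force: [-14.3, -3.6, 10.0]
finger_gap: 86.1
```

The force rose to 14 N, so it has met the bath. I'll back off and check.

```bash
python3 -m jog '[2,-0.1,0,0,0,0, 4,-0.3,0,0,0,0, 10,-0.7,0,0,0,0, 25,-1.7,0,0,0,0, 45,-3,0,0,0,0, 75,-5,0,0,0,0, 105,-7,0,0,0,0, 130,-10,0,0,0,0, 150,-12,0,0,0,0, 150,-12,0,0,0,0]'
python3 - <<'E'
from h import *
print(manip.read_state()['eef_pos'])
for c in ('side','top'):
  p=manip.camera(c);save(p,c+'9')
  cv2.imwrite('pics/z9%s.png'%c,cv2.resize(p['img'][120:270,220:420,::-1],None,fx=4,fy=4,interpolation=cv2.INTER_CUBIC))
  for n,z in (('toe_left',0),('toe_right',0),('shield',0),('screen_top',75)):
    print(n,c,[(np.round(d['xy'],1).tolist(),round(d['score'],2),np.round(atz(p,d['xy'],z)[:2]).tolist()) for d in manip.tip_of(n,p)][:4])
E
```

```text
clock: 11.77
eef_pos: [449.6, -64.2, 35.7]
eef_rot: [-1.569, 0.068, -3.031]
wrist_force: [-0.1, 0.4, -0.3]
finger_gap: 85.9
[449.63628581 -64.20076866  35.68003872]
toe_left side [([394.9, 309.9], 0.96, [381.0, 66.0]), ([264.2, 251.0], 0.86, [685.0, 28.0]), ([460.1, 203.1], 0.71, [407.0, -358.0])]
toe_right side [([430.3, 371.6], 0.93, [277.0, 171.0]), ([470.6, 238.9], 0.86, [338.0, -220.0]), ([293.5, 217.6], 0.63, [706.0, -113.0])]
shield side [([405.4, 386.7], 0.82, [297.0, 217.0]), ([457.9, 260.6], 0.63, [336.0, -131.0]), ([316.1, 244.0], 0.56, [607.0, -45.0])]
screen_top side [([421.7, 260.4], 0.94, [362.0, 8.0]), ([317.4, 211.2], 0.91, [606.0, -51.0]), ([260.5, 247.3], 0.34, [627.0, 111.0])]
toe_left top [([320.3, 155.7], 0.83, [693.0, 23.0]), ([244.9, 330.2], 0.61, [332.0, 168.0]), ([430.1, 315.0], 0.46, [369.0, -204.0])]
toe_right top [([188.4, 372.3], 0.72, [244.0, 279.0]), ([381.8, 147.5], 0.71, [714.0, -105.0])]
shield top [([354.1, 196.7], 0.78, [608.0, -48.0]), ([223.2, 348.4], 0.58, [294.0, 210.0])]
screen_top top [([200.2, 317.9], 0.92, [354.0, 246.0]), ([355.7, 186.9], 0.89, [612.0, -45.0])]
```

View pics/z9top.png

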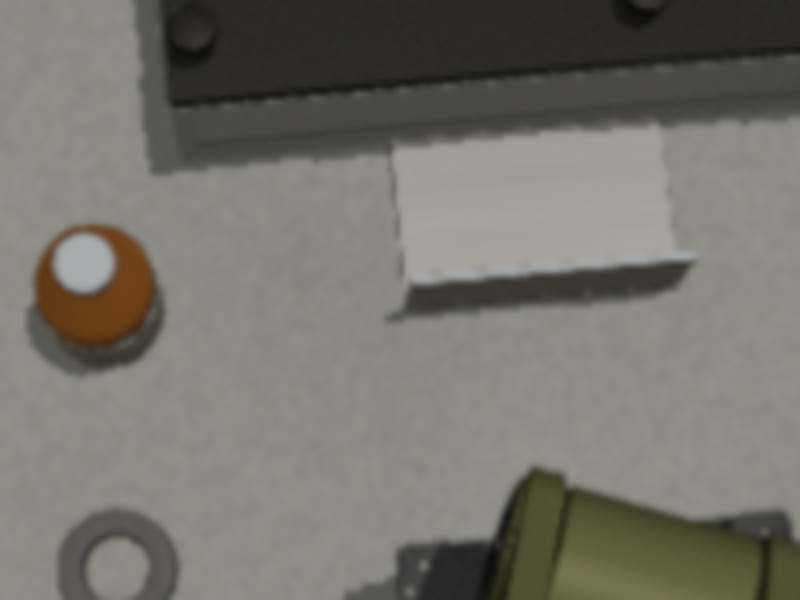

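View pics/z9side.png

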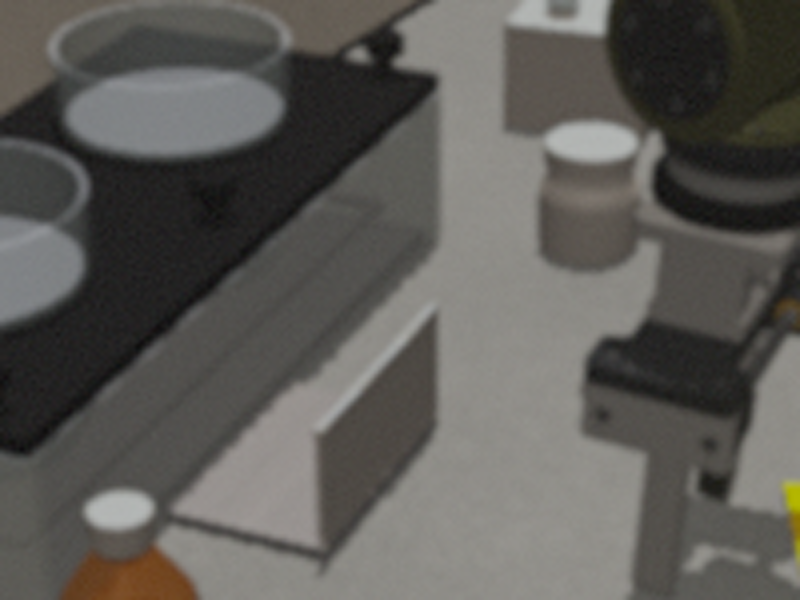

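Run:
```python
from h import *
p=manip.camera('top');s=manip.camera('side')
# deck edge corners refit at z=110
A=atz(p,(262.7,145.7),110);B=atz(p,(498.3,126.7),110)
n=np.array([-(A-B)[1],(A-B)[0]]);n=n[:2]/np.linalg.norm(n); n=n if n[0]>0 else -n
print('n',n,np.degrees(np.arctan2(n[1],n[0])))
for uv in ((318.2,157),(384.5,151.7)):
    X=atz(p,uv,8);print('top foot corner',X,'x in bath',(X-A)[:2]@n)
for uv in ((263,248.5),(294.5,217.5)):
    X=atz(s,uv,0);print('side toe',X,(X-A)[:2]@n)
# side view deck corner: left-front
for c,q in (('top',p),('side',s)):
    im=q['img'].copy()
    for z in (0,110):
        a=tuple(np.int32(proj(q,[A[0],A[1],z])*8));b=tuple(np.int32(proj(q,[B[0],B[1],z])*8))
        print(c,z,np.array(a)/8,np.array(b)/8)
        cv2.line(im,a,b,(255,0,0),1,cv2.LINE_AA,3)
    cv2.imwrite('pics/ov%s.png'%c,cv2.resize(im[100:270,170:430,::-1],None,fx=3,fy=3,interpolation=cv2.INTER_CUBIC))
```

```text
n [0.99362794 0.11270987] 6.47155126899456
top foot corner [687.71047432  27.66005101   8.        ] x in bath -4.810406938306359
top foot corner [ 702.46681385 -109.30045655    8.        ] x in bath -5.584896332364669
side toe [692.25399594  22.05031757   0.        ] -0.9281092190242757
side toe [ 704.80133563 -114.16057536    0.        ] -3.813033614336938
top 0 [266.25  160.375] [482.375 142.375]
top 110 [262.625 145.625] [498.25  126.625]
side 0 [232.5  279.25] [330.    178.875]
side 110 [226.375 228.875] [329.875 137.625]
```

View pics/ovside.png

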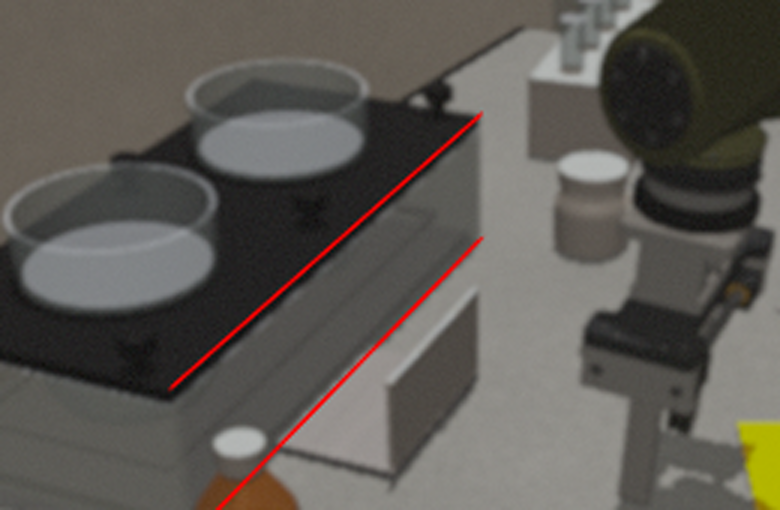

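View pics/ovtop.png

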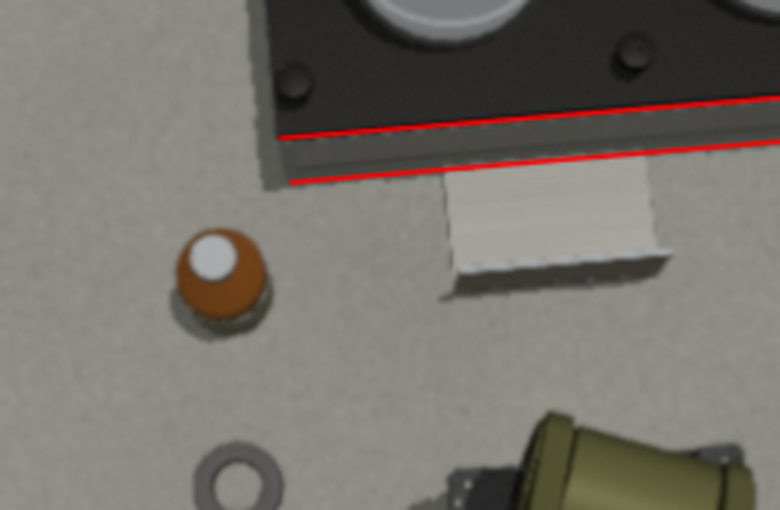

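Run:
```python
from h import *
p=manip.camera('side')
for n in ('beaker','amber_bottle','white_jar','sinker','stopper'):
    print(n,[np.round(atz(p,d['xy'],0)[:2]).tolist() for d in manip.tip_of(n,p)][:1])
print(manip.read_state()['wrist_force'],manip.read_state()['clock']);print(manip.sign_off())
```

```text
beaker []
amber_bottle [[600.0, 176.0]]
white_jar [[657.0, -346.0]]
sinker [[473.0, 154.0]]
stopper [[359.0, 39.0]]
[-0.71507339 -0.58313922 -0.33879693] 12.6667
the job is handed in; nothing more can be done
None
```

The white-screened shield is standing on its foot with the front edge against the bath, and the job is handed in at about 12.7 s. I pushed the upright foot over near its top edge. Then I slid the standing shield forward, pushing low on the back of its screen with both fingertips. I stopped when the force rose from about 3 N to 14 N at the bath, and backed off.

**Last checks:**
- **Shield:** it stands upright in both camera views. The front corners measure 1–6 mm short of the bath face, inside the 10 mm allowed. The two cameras disagree: side says 1–4 mm, top about 5 mm. The contact force and the bath-edge overlay both suggest it is flush.
- **Robot:** clear of everything when I handed in, with under 1 N of residual force at the wrist.
- **Bystanders:** the amber bottle, sinker and stopper were found again within about 7 mm of where they started. The white jar read about 15 mm off, which I put down to detector noise because nothing went near it.
- **Not re-measured:** the networks missed the beaker in the last picture, and the spatula was not checked. Neither was approached.
- **Odd reading:** at bath contact the wrist also showed about 10 N upward. The shield still stood level after I backed off.

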